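# Put the tea stirrers back in the tilt-out bin

## Robot

A 6-joint arm with a two-finger parallel gripper is mounted at the origin on the work surface. World frame = base frame: x ahead of the robot, y to its left, z up, the work surface at z = 0. Lengths are in mm, angles in rad, forces in N, time in s.
With the tool pointing down it reaches from about 425 to 1125 mm from the base axis. Payload 14.9 kg.
Tool frame: the origin (TCP) lies between the finger pads; the fingertips stand 8 mm ahead of it and the grasp point (between the pads) lies 11 mm behind it; z points along the fingers, y is the line along which they close (so a half turn about z gives the same grasp; the last joint's range is limited). The gripper opens to 91 mm and grips with 3 to 60 N. Pads are 32 mm wide; open, the fingers measure 118 mm over their backs; the gripper's body (76 mm by 178 mm) begins 60 mm behind the grasp point.
Start: joints at [-1.316, 0.379, 1.734, -0, 1.028, -0.033], TCP at [198.686, -671.224, 221.932] pointing down, gripper open.
Joint ranges: [-2.77, 2.77], [-0.74, 2.19], [0, 2.66], [-1.06, 4.2], [0.31, 2.87], [-3.08, 3.08]. Speed limits (rad/s): [1.89, 1.89, 2.39, 3.14, 3.14, 3.14].

## Interface

Orientations are given as a rotation vector (axis times angle).
In Python, from cell import arm, imaging, ticket gives the robot as it stands.
- The arm moves only by the tool servo_tool, never from a script. Its argument "increments" is a list of rows, each a list of 5 numbers: the finger opening in m, from 0 to 0.0912, then the shift along the tool's x, y, z in m, then the turn about the tool's z in degrees. A call has 1 to 12 rows; each row shifts and turns the commanded pose from where the row before left it, along the tool's axes as they then stand; what a row does not reach is not made up. A row lasts 1/12 s, in which the tool goes at most 41.7 mm and 7.16 degrees, less where a joint would pass 70% of its speed; a pose out of reach is approached as far as the arm can. A call is refused whole if a number of a shift passes 0.0417 or a number of a turn 7.16, either way. A call with a gripper value outside its range is refused whole. The fingers move at their own pace and stop on an object; the grip force is fixed at half the most. Time passes only in rows, so rows that do not move let the fingers close. It gives the time, the measured TCP pose, the force, the opening and the grip force at its end, in the units of the state.
- arm.get_obs(): the state, without advancing time (a new reading comes with each control period).
- imaging.capture(name): name is "scene" or "side" or "wrist"; returns the picture (420x560x3 uint8, red, green, blue); there is no depth.
- imaging.camera_info(name): a dict with "camera_matrix" (3x3 intrinsics, pixels), "k1" (the pictures are not rectified: a ray, as slopes to the right and down, at radius r is drawn at 1 + k1 r^2 times it, then the intrinsics apply), "pose" (4x4, takes a point from camera to world coordinates). Camera axes: x right, y up, looking along -z (the intrinsics and any distortion apply to the point x, -y, -z); pixel columns grow to the right and rows downward; lengths in mm; the calibration is good to about 2 mm. A picture is of the moment at which its call begins: read the wrist's pose just before it. camera_info takes no time and is no camera call; for the wrist camera it gives the pose at the moment of the call.
- ticket.close_job(): hands the job in; it is judged then, once.
Trained networks look in the newest picture that a camera, given by its name, has taken for a name from the list of things; names that differ only in an ending like _2 or _b are one class to them, and where a whole thing is asked for, a point or a joint stands for the part that bears it (a point fixed in the world has none). Each returns a list of dicts, best first, with "conf" (0 to 1); they miss things now and then, are a little off and sometimes report something else, mostly with a low value. They report only what shows in the picture. A call takes as long as a camera call.
- imaging.outline_of(camera, label): "mask" (420x560 bool, what is visible of it) and "bbox" ([centre column, centre row, width, height] in pixels, round what is visible of it).
The state is a dict: "t": time; "joint_positions": joint angles; "dq": joint speeds; "joint_torque": joint torques, N m; "ee_pos": TCP position; "tcp_rot": TCP orientation; "ft_force": force on the tool from outside, world axes, zero at the start; "wrist_torque": the same for the moment, N m; "grip_width": finger opening in mm; "grip_force": force on a finger pad.
Only numpy, scipy, OpenCV 4.12 (cv2) and the standard library are available. Lean on these libraries where they do the work, as an engineer would, in place of code of your own. Each camera call takes 0.05 s, during which the arm holds its last target. There are 200 camera calls.

## Task

Two pockets of the tilted-out bin are empty: while the bin stays tilted out, take the two spare stirrers from the drip stand one after the other and slide each rod down into an empty pocket until its collar rests on the wood, and let go. Then push the bin fully shut with all four stirrers in it. Leave the stirrers already in the bin in their pockets and do not shift or tip the other tea things.

Things in the scene. Friction and masses are not known exactly. Their poses are not given: they have to be found in the camera images.
- stirrer0: Tea stirrer (four alike): steel rod 8 mm thick with a tapered tip, reaching 70 mm below the origin; at the origin the underside of a brass collar 24 mm across, 4 mm thick; above it a dark round wooden grip 18 mm across, from 4 to 56 mm above the origin. Own z runs along the rod towards the grip. Mass 30 to 65 g. Stands fully seated in one of the bin's pockets at the start.
- stirrer1: Tea stirrer (four alike): steel rod 8 mm thick with a tapered tip, reaching 70 mm below the origin; at the origin the underside of a brass collar 24 mm across, 4 mm thick; above it a dark round wooden grip 18 mm across, from 4 to 56 mm above the origin. Own z runs along the rod towards the grip. Mass 30 to 65 g. Stands fully seated in one of the bin's pockets at the start.
- stirrer2: Tea stirrer (four alike): steel rod 8 mm thick with a tapered tip, reaching 70 mm below the origin; at the origin the underside of a brass collar 24 mm across, 4 mm thick; above it a dark round wooden grip 18 mm across, from 4 to 56 mm above the origin. Own z runs along the rod towards the grip. Mass 30 to 65 g. Stands in the drip stand at the start.
- stirrer3: Tea stirrer (four alike): steel rod 8 mm thick with a tapered tip, reaching 70 mm below the origin; at the origin the underside of a brass collar 24 mm across, 4 mm thick; above it a dark round wooden grip 18 mm across, from 4 to 56 mm above the origin. Own z runs along the rod towards the grip. Mass 30 to 65 g. Stands in the drip stand at the start.
- pocket0 (a point): Centre of the mouth of one of the four round pockets in the bin's light wooden block, in a row along the bin's y, 60 mm apart (pocket0 at bin y = -90 mm, pocket3 at +90 mm). Hole 12 mm wide, straight through the 40 mm thick block, open below for the rod; its axis is this frame's z, pointing out of the mouth. Which two pockets are empty varies; work it out from the stirrers' places.
- pocket1 (a point): Centre of the mouth of one of the four round pockets in the bin's light wooden block, in a row along the bin's y, 60 mm apart (pocket0 at bin y = -90 mm, pocket3 at +90 mm). Hole 12 mm wide, straight through the 40 mm thick block, open below for the rod; its axis is this frame's z, pointing out of the mouth. Which two pockets are empty varies; work it out from the stirrers' places.
- pocket2 (a point): Centre of the mouth of one of the four round pockets in the bin's light wooden block, in a row along the bin's y, 60 mm apart (pocket0 at bin y = -90 mm, pocket3 at +90 mm). Hole 12 mm wide, straight through the 40 mm thick block, open below for the rod; its axis is this frame's z, pointing out of the mouth. Which two pockets are empty varies; work it out from the stirrers' places.
- pocket3 (a point): Centre of the mouth of one of the four round pockets in the bin's light wooden block, in a row along the bin's y, 60 mm apart (pocket0 at bin y = -90 mm, pocket3 at +90 mm). Hole 12 mm wide, straight through the 40 mm thick block, open below for the rod; its axis is this frame's z, pointing out of the mouth. Which two pockets are empty varies; work it out from the stirrers' places.
- bin (a joint): Angle (rad) of the tilt-out bin on its level hinge: 0 = tilted out to its stop, mouths leaning 0.55 rad (31.5 degrees) from vertical towards the front (the robot); 0.65 = fully shut, leaning 0.1 rad back. Falls open from the middle, stays shut when fully pushed in; 4 to 8 N at the pull close it.
- bin_pull (a point): Middle of the top bar of the brass pull on the front panel: a round bar 12 mm thick, 100 mm long (along y), carried by two end posts 25 mm in front of the panel, 30 mm above its top edge; axes turn with the bin: x into the bin, z up along the pockets. It lies 60 mm in front of and 115 mm up the pocket axis from the hinge.
- bin_hinge (a point): Middle of the bin's hinge line, 40 mm above the table, below the row of pockets; axes turn with the bin (y along the hinge, z along the pocket axes; mouths at z = 85 mm). Bin 250 mm wide, 85 mm tall, 66 mm deep.
- cabinet: Fixed wooden tea cabinet around the bin, origin on the table below the hinge; 15 mm plinth from x = -80 to 130 mm, 290 mm wide; side cheeks from x = -20 to 100 mm, 150 mm high; closed part from x = 92 to 138 mm, 158 mm high. Front faces its own -x.
- stand: Fixed blue ceramic drip stand, 60 x 150 x 75 mm high, origin under its centre; two vertical 12 mm holes at y = -45 and +45 mm hold the spare stirrers, collars resting on its top.
- teapot: Glass teapot, 145 mm across, 130 mm high, spout and handle along x (to 115 mm from centre); origin under its centre.
- jar: Plastic jar with red twist cap, 72 mm across, 120 mm high; origin under its centre.
- tea_glass: Tea glass with handle, 68 mm across, 95 mm high; origin under its centre.
- sugar_bowl: White bowl, 90 mm across, 55 mm high; origin under its centre.
- saucer0: White saucer, 136 mm across, 18 mm high; origin under its centre.
- saucer1: Blue saucer, 136 mm across, 18 mm high; origin under its centre.
- spoon: Steel spoon lying along its x, 150 mm long; origin under its middle.

How it is judged:
By the outcome, as a careful person would: the job done as asked, in the order asked, and still so for the second after the job is handed in, with the robot touching nothing.
It also fails if it takes over 72 s, if anything falls off the work surface, if the arm or the gripper's body presses on something with over 40 N, if the wrist force passes 120 N, or if a joint passes its speed limit or range.

## Working session

There is one attempt and no reset: what is moved stays moved. The work goes in short steps, Python scripts to look and compute and a tool call to move; the robot and the scene stay as the last step left them, time stands still between calls to the robot, and variables do not carry over. Pictures are saved under pics/ and viewed, at most 10 in all, crops included, and the job is handed in when it is done.

Besides the shell and the picture viewer there is one more tool, called after "Emit:" as name(argument=value, ...) on one line, values as JSON. servo_tool: Moves the arm, as the interface text tells. Its arguments: {"type":"object","properties":{"increments":{"type":"array"}},"required":["increments"]}

```bash
ls; mkdir -p pics; python3 - <<'E'
from cell import arm, imaging
import cv2,numpy as np
o=arm.get_obs(); print({k:np.round(v,3) for k,v in o.items()})
for n in("scene","side"):
    im=imaging.capture(n); cv2.imwrite(f"pics/{n}0.png",im[:,:,::-1])
    i=imaging.camera_info(n); print(n,i["camera_matrix"],i["k1"],np.round(i["pose"],3))
    for l in("stirrer0","bin","stand","bin_pull","pocket0","cabinet"):
        print(n,l,[(round(d["conf"],2),np.round(d["bbox"],1).tolist()) for d in imaging.outline_of(n,l)])
E
```

```text
pics
{'t': np.float64(0.0), 'joint_positions': array([-1.316,  0.379,  1.735,  0.   ,  1.029, -0.033]), 'dq': array([-0.001,  0.   ,  0.   ,  0.   , -0.   ,  0.   ]), 'joint_torque': array([ 5.0000e-03, -7.6372e+01, -4.3436e+01,  6.5000e-02,  4.2000e-02,
       -0.0000e+00]), 'ee_pos': array([ 198.59 , -670.833,  221.267]), 'tcp_rot': array([-3.108, -0.45 ,  0.   ]), 'ft_force': array([0.912, 0.448, 0.838]), 'wrist_torque': array([ 0.05 ,  0.027, -0.025]), 'grip_force': np.float64(0.0), 'grip_width': np.float64(91.086)}
scene [[380.30033625   0.         281.633203  ]
 [  0.         380.30033625 206.73561961]
 [  0.           0.           1.        ]] -0.02551176423443264 [[-1.450000e-01 -7.700000e-01  6.210000e-01  1.112668e+03]
 [ 9.890000e-01 -1.070000e-01  9.900000e-02  1.262340e+02]
 [-1.000000e-02  6.290000e-01  7.780000e-01  8.746540e+02]
 [ 0.000000e+00  0.000000e+00  0.000000e+00  1.000000e+00]]
scene stirrer0 [(0.66, [167.1, 195.6, 11.0, 22.4]), (0.62, [261.1, 221.8, 11.6, 26.1]), (0.52, [235.9, 225.6, 9.6, 23.7]), (0.45, [199.9, 200.6, 13.4, 15.3]), (0.27, [277.3, 239.2, 10
[... 470 characters left out ...]
0.           0.           1.        ]] -0.09636955019729918 [[-7.170000e-01  4.950000e-01 -4.910000e-01 -2.114140e+02]
 [-6.970000e-01 -5.010000e-01  5.130000e-01  7.230990e+02]
 [ 8.000000e-03  7.100000e-01  7.040000e-01  1.085149e+03]
 [ 0.000000e+00  0.000000e+00  0.000000e+00  1.000000e+00]]
side stirrer0 [(0.52, [328.8, 169.2, 4.0, 16.7]), (0.49, [254.3, 206.1, 51.6, 68.5]), (0.45, [265.2, 189.6, 12.5, 15.3])]
side bin [(0.93, [254.6, 203.6, 52.5, 65.8])]
side stand [(0.67, [320.6, 189.9, 40.1, 43.7]), (0.5, [253.9, 203.2, 51.1, 64.6])]
side bin_pull [(0.67, [255.1, 204.4, 53.8, 65.8])]
side pocket0 [(0.74, [253.4, 204.9, 51.7, 67.2])]
side cabinet [(0.73, [234.0, 200.7, 100.4, 107.2])]
```

```bash
python3 - <<'E'
import cv2
a=cv2.imread("pics/scene0.png");b=cv2.imread("pics/side0.png")
c=cv2.resize(a[150:350,130:396],(798,600),interpolation=cv2.INTER_CUBIC);cv2.imwrite("pics/scene0c.png",c)
c=cv2.resize(b[110:290,180:420],(800,600),interpolation=cv2.INTER_CUBIC);cv2.imwrite("pics/side0c.png",c)
E
```

```text
(no output)
```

View pics/scene0.png

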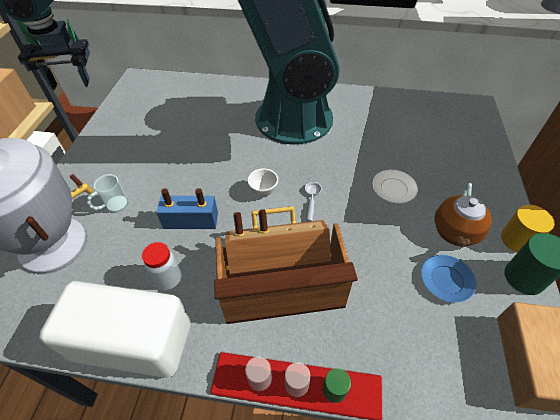

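View pics/scene0c.png

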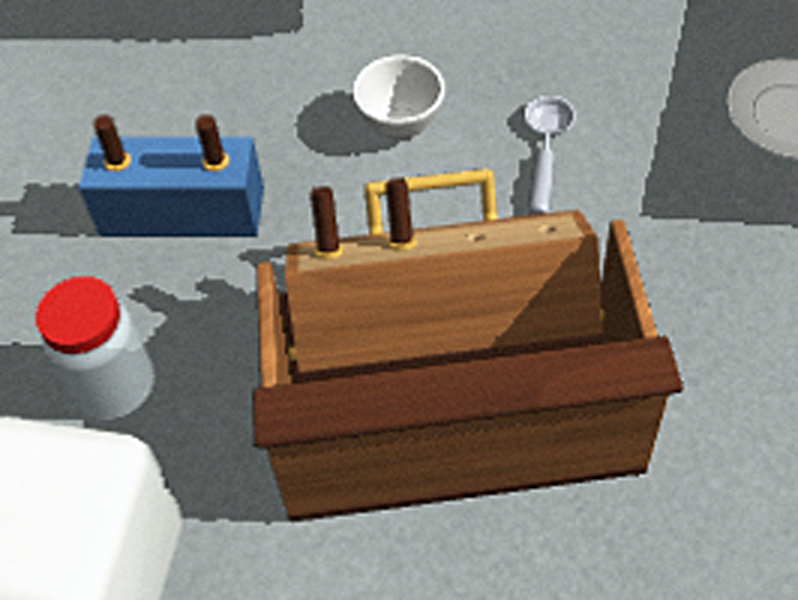

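View pics/side0c.png

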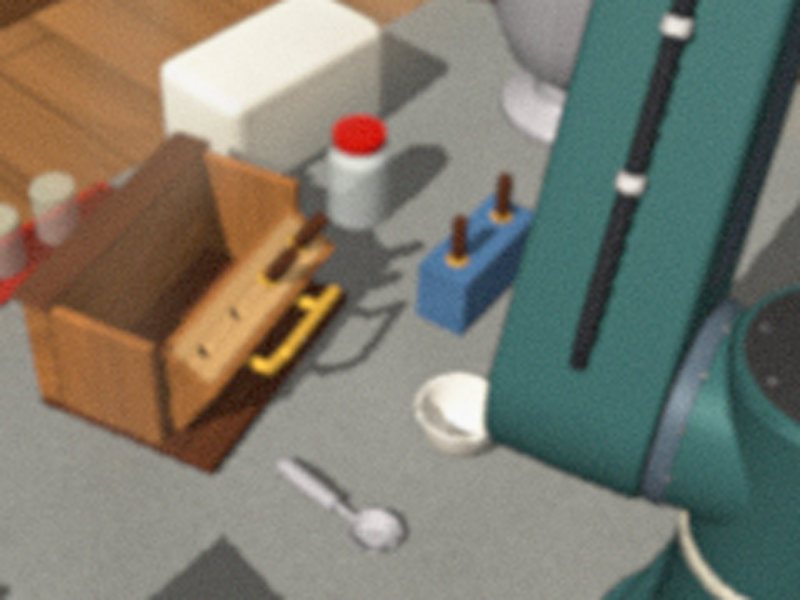

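Scene picture: the stand's stirrers have collars at about (169,204) and (202,204). The bin's stirrers sit at (239,233) and (264,230), so pockets 0 and 1 are occupied. The empty holes are at (289,229) and (313,227), which are pockets 2 and 3. The side view agrees.

```bash
cat > h.py <<'E'
from cell import arm, imaging
import cv2,numpy as np
from scipy.optimize import least_squares
from scipy.spatial.transform import Rotation as R
def proj(P,i):
    P=np.atleast_2d(P).astype(float); T=np.linalg.inv(i["pose"]); c=P@T[:3,:3].T+T[:3,3]
    s=np.c_[c[:,0],-c[:,1]]/-c[:,2:]; s=s*(1+i["k1"]*(s**2).sum(1))[:,None]
    K=i["camera_matrix"]; return s*[K[0,0],K[1,1]]+[K[0,2],K[1,2]]
def unproj(uv,z,i):
    uv=np.atleast_2d(uv).astype(float); K=i["camera_matrix"]
    d=(uv-[K[0,2],K[1,2]])/[K[0,0],K[1,1]]; s=d.copy()
    for _ in range(20): s=d/(1+i["k1"]*(s**2).sum(1))[:,None]
    r=np.c_[s[:,0],-s[:,1],-np.ones(len(s))]@i["pose"][:3,:3].T; o=i["pose"][:3,3]
    return o+r*((np.asarray(z)-o[2])/r[:,2])[:,None]
def binpts(x,y,yaw,Pb,phi=.55):  # points in bin frame -> world, x,y = hinge middle
    Pb=np.atleast_2d(Pb); c,s=np.cos(phi),np.sin(phi)
    q=np.c_[Pb[:,0]*c-Pb[:,2]*s,Pb[:,1],40+Pb[:,0]*s+Pb[:,2]*c]
    return q@R.from_euler('z',yaw).as_matrix().T+[x,y,0]
E
python3 - <<'E'
from h import *
i=imaging.camera_info("scene")
st=unproj([[169,204],[201.7,204]],77,i); print(np.round(st,1))
m=np.array([[239.3,233.3],[263.7,230],[289,229.3],[312.7,226.7]])
w=unproj(m,112.5,i);print(np.round(w,1))
Pb=[[0,y,85] for y in(-90,-30,30,90)]
f=least_squares(lambda p:(proj(binpts(*p,Pb),i)-m).ravel(),[w[:,0].mean()+44,w[:,1].mean(),0])
print(f.x,np.round(f.fun,1))
o=arm.get_obs(); w=imaging.camera_info("wrist"); T=np.eye(4);T[:3,:3]=R.from_rotvec(o["tcp_rot"]).as_matrix();T[:3,3]=o["ee_pos"]
print(np.round(T,3)); print(np.round(np.linalg.inv(T)@w["pose"],3),w["camera_matrix"],w["k1"])
for l,z in(("jar",60),("sugar_bowl",30),("tea_glass",45)):
  for d in imaging.outline_of("scene",l)[:1]: print(l,np.round(unproj(d["bbox"][:2],z,i),0))
E
```

```text
[[ 508.8 -281.1   77. ]
 [ 496.5 -192.2   77. ]]
[[601.1 -61.1 112.5]
 [583.1  -3.7 112.5]
 [572.4  57.6 112.5]
 [556.5 114.5 112.5]]
[6.21479323e+02 3.74395297e+01 2.40974283e-01] [ 0.3 -0.4  0.4  0.9 -0.6 -0.5 -0.1  0.1]
[[ 9.59000e-01  2.84000e-01  0.00000e+00  1.98689e+02]
 [ 2.84000e-01 -9.59000e-01 -0.00000e+00 -6.71222e+02]
 [ 0.00000e+00  0.00000e+00 -1.00000e+00  2.21940e+02]
 [ 0.00000e+00  0.00000e+00  0.00000e+00  1.00000e+00]]
[[ 0.00000e+00  9.69000e-01  2.49000e-01  6.86480e+01]
 [ 1.00000e+00  0.00000e+00 -1.00000e-03 -4.55000e-01]
 [-1.00000e-03  2.49000e-01 -9.69000e-01 -1.62247e+02]
 [ 0.00000e+00  0.00000e+00  0.00000e+00  1.00000e+00]] [[335.39453786   0.         283.88114206]
 [  0.         335.39453786 207.8950347 ]
 [  0.           0.           1.        ]] -0.08025778621074463
jar [[ 691. -248.   60.]]
sugar_bowl [[361. -40.  30.]]
tea_glass [[ 469. -495.   45.]]
```

Emit:
servo_tool(increments=[[0.06, 0.03, -0.024, 0, 0], [0.06, 0.03, -0.024, 0, 0], [0.06, 0.03, -0.024, 0, 0], [0.06, 0.03, -0.024, 0, 0], [0.06, 0.03, -0.024, 0, 0], [0.06, 0.03, -0.024, 0, 0], [0.06, 0.03, -0.024, 0, 0], [0.06, 0.03, -0.024, 0, 0], [0.06, 0.03, -0.024, 0, 0], [0.06, 0.03, -0.024, 0, 0], [0.06, 0.03, -0.024, 0, 0], [0.06, 0.03, -0.024, 0, 0]])

```text
t: 1.85
ee_pos: [463.0, -291.2, 222.2]
tcp_rot: [3.109, 0.45, 0.001]
ft_force: [-0.5, -0.8, 0.3]
grip_width: 59.6
grip_force: 0.0
```

Emit:
servo_tool(increments=[[0.06, 0.02, -0.021, 0, 2.7], [0.06, 0.02, -0.021, 0, 0], [0.06, 0, 0, 0, 0], [0.06, 0, 0, 0, 0], [0.06, 0, 0, 0, 0]])

```text
t: 2.27
ee_pos: [489.7, -242.1, 222.0]
tcp_rot: [3.119, 0.378, 0.0]
ft_force: [-0.1, 0.4, -0.8]
grip_width: 60.3
grip_force: 0.0
```

```bash
python3 - <<'E'
from h import *
o=arm.get_obs(); print(o["t"],np.round(o["ee_pos"],1),np.round(R.from_rotvec(o["tcp_rot"]).as_matrix(),3)[:, :2].T,o["grip_width"],np.round(o["ft_force"],1),np.abs(o["dq"]).max())
i=imaging.camera_info("wrist"); im=imaging.capture("wrist"); cv2.imwrite("pics/w1.png",im[:,:,::-1])
print(np.round(proj([[508.8,-281,77],[496.5,-192,77]],i),1))
for l in("stirrer0","stand"):
    print(l,[(round(d["conf"],2),np.round(d["bbox"],1).tolist()) for d in imaging.outline_of("wrist",l)])
E
```

```text
2.2667 [ 489.7 -242.1  222. ] [[ 0.971  0.239  0.   ]
 [ 0.239 -0.971  0.   ]] 60.276199076099715 [-0.1  0.4 -0.8] 0.0190193392411626
[[329.2 187.7]
 [233.1 177.8]]
stirrer0 [(0.76, [17.1, 32.0, 34.2, 43.4]), (0.74, [230.1, 182.4, 33.6, 35.0]), (0.72, [74.5, 25.9, 60.5, 51.8]), (0.66, [332.6, 194.8, 31.1, 33.8]), (0.16, [85.0, 58.0, 161.9, 115.4])]
stand [(0.81, [283.0, 182.2, 163.8, 82.6])]
```

View pics/w1.png

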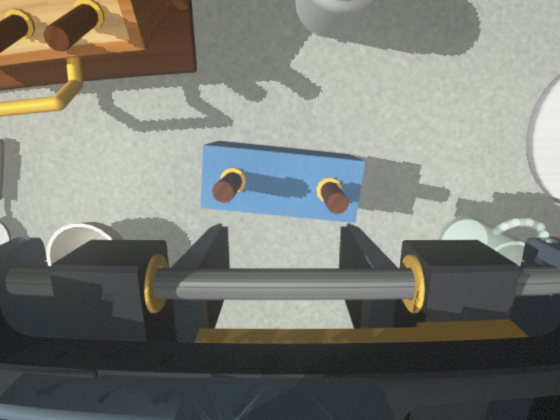

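```bash
cat >> h.py <<'E'
a=np.linspace(0,2*np.pi,24,endpoint=False); ring=lambda r,z:np.c_[r*np.cos(a),r*np.sin(a),0*a+z]
BODY=np.r_[ring(12,0),ring(12,4),ring(9,56)]
def box(P,i):
    q=proj(P,i); lo,hi=q.min(0),q.max(0); return np.r_[(lo+hi)/2,hi-lo]
E
python3 - <<'E'
from h import *
i=imaging.camera_info("wrist"); s=imaging.camera_info("scene")
for b,g in(([230.1,182.4,33.6,35.0],[496.5,-192]),([332.6,194.8,31.1,33.8],[508.8,-281])):
    f=least_squares(lambda p:box(BODY+[*p,75],i)-b,g); print("wrist",f.x,f.fun.round(1))
for b,g in(([199.9,200.6,13.4,15.3],[496.5,-192]),([167.1,195.6,11,22.4],[508.8,-281])):
    f=least_squares(lambda p:box(BODY+[*p,75],s)-b,g); print("scene",f.x,f.fun.round(1))
im=cv2.imread("pics/w1.png"); hsv=cv2.cvtColor(im,cv2.COLOR_BGR2HSV)
m=cv2.inRange(hsv,(15,120,100),(35,255,255)); m[:, :200]=0;m[:,370:]=0;m[:160]=0;m[225:]=0
n,l,st,c=cv2.connectedComponentsWithStats(m); print(st[1:],c[1:])
d=cv2.inRange(hsv,(0,60,0),(15,255,110)); d[:, :200]=0;d[:,370:]=0;d[:160]=0;d[225:]=0
n,l,st,c=cv2.connectedComponentsWithStats(d); print(st[1:][st[1:,4]>30],c[1:][st[1:,4]>30])
E
```

```text
wrist [ 496.81859215 -193.85019521] [ 0.2 -0.1  1.1  0.9]
wrist [ 507.4439538  -281.14376426] [-0.4 -0.5  2.5  3.8]
scene [ 505.08545702 -191.49614029] [-0.1 -0.  -1.7  4.3]
scene [ 500.13978223 -283.875875  ] [ 0.1 -0.   1.9 -3. ]
[[222 169  23  23 113]
 [318 178  23  22 122]] [[235.65486726 175.46902655]
 [325.86065574 185.02459016]]
[[322 189   7  14  44]] [[324.95454545 195.36363636]]
```

```bash
python3 - <<'E'
from h import *
i=imaging.camera_info("wrist")
C=np.r_[ring(12,0),ring(12,4)]
def e(P,k):
    q=proj(P,i); return np.array([q[:,0].max() if k else q[:,0].min(), q[:,1].min()])
for t,k,g in(([245,169],1,[496.5,-192]),([318,178],0,[508.8,-281])):
    f=least_squares(lambda p:e(C+[*p,75],k)-t,g); print(f.x)
o=arm.get_obs(); print(o["ee_pos"])
M=R.from_rotvec(o["tcp_rot"]).as_matrix()
for p in([497,-193],[508,-281.5]): print(M.T@(np.r_[p,100+11-11]-o["ee_pos"]))
E
```

```text
[ 492.04258114 -192.38555284]
[ 505.76789448 -284.15804673]
[ 489.36552793 -242.72497142  221.94776105]
[ 19.21614398 -46.5020903  121.94428966]
[  8.90735821  42.08108474 121.95017053]
```

Emit:
servo_tool(increments=[[0.06, 0.014, -0.03, 0, 0], [0.06, 0.014, -0.03, 0, 0], [0.06, 0.014, -0.03, 0, 0], [0.06, 0.014, -0.03, 0, 0], [0.06, 0.014, -0.03, 0, 0], [0.06, 0.014, -0.03, 0, 0], [0.06, 0.014, -0.03, 0, 0], [0.06, 0.014, -0.03, 0, 0], [0.06, 0, 0, 0, 0], [0.06, 0, 0, 0, 0], [0.06, 0, 0, 0, 0], [0.06, 0, 0, 0, 0]])

```text
t: 3.42
ee_pos: [541.2, 16.6, 221.9]
tcp_rot: [3.119, 0.375, -0.0]
ft_force: [-0.4, 0.1, 0.4]
grip_width: 60.0
grip_force: 0.0
```

```bash
python3 - <<'E'
from h import *
o=arm.get_obs(); print(o["t"],np.round(o["ee_pos"],1))
i=imaging.camera_info("wrist"); im=imaging.capture("wrist"); cv2.imwrite("pics/w2.png",im[:,:,::-1])
Pb=[[0,y,85] for y in(-90,-30,30,90)]
print(np.round(proj(binpts(621.5,37.4,.241,Pb+[[-60,-50,115],[-60,50,115]]),i),1))
c=cv2.resize(im[100:310,120:400,::-1],(800,600),interpolation=cv2.INTER_CUBIC) ;cv2.imwrite("pics/w2c.png",c)
E
```

```text
3.4167 [541.2  16.6 221.9]
[[393.  160.7]
 [319.7 160.4]
 [245.5 160.5]
 [172.2 161. ]
 [339.9 236.3]
 [225.7 236.5]]
```

View pics/w2.png

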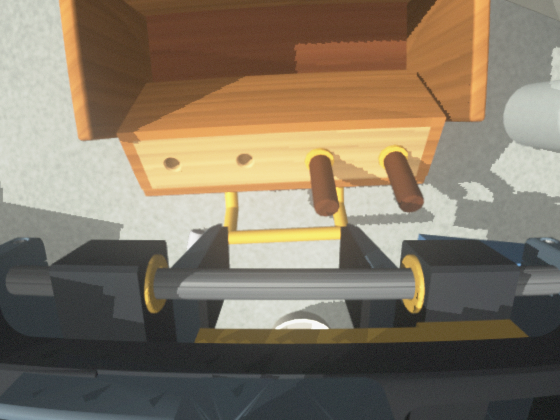

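The wrist view over the bin shows empty holes at about (172,164) and (245,160), collars at about (320,158) and (396,156), and the pull's corners at (231,236) and (342,234). The coarse fit is close to this, so I'll refine it.

```bash
python3 - <<'E'
from h import *
i=imaging.camera_info("wrist")
im=cv2.imread("pics/w2.png"); g=cv2.cvtColor(im,cv2.COLOR_BGR2GRAY)
H=[]
for u,v in((172,164),(245,160)):
    p=g[v-12:v+13,u-12:u+13].astype(float); w=np.clip(np.median(p)-25-p,0,None)
    yy,xx=np.mgrid[-12:13,-12:13]; w*=(np.hypot(xx,yy)<12)
    H.append([u+(w*xx).sum()/w.sum(),v+(w*yy).sum()/w.sum()]); print(H[-1],np.sqrt((w>0).sum()*4/np.pi))
hsv=cv2.cvtColor(im,cv2.COLOR_BGR2HSV)
m=cv2.inRange(hsv,(22,170,150),(35,255,255)); n,l,st,c=cv2.connectedComponentsWithStats(m)
print(st[1:][st[1:,4]>40])
K=[[0,30,85],[0,90,85],[-60,-50,115],[-60,50,115]]
m=np.array([H[1],H[0],[342,234.3],[231,236]]); W=np.array([1,1,.5,.5])[:,None]
f=least_squares(lambda p:((proj(binpts(*p,K),i)-m)*W).ravel(),[621,37,.24]); print(f.x,(f.fun/1).round(1))
f=least_squares(lambda p:((proj(binpts(*p,K[:2]),i)-m[:2])).ravel(),[621,37,.24]); print(f.x,f.fun.round(1))
t=lambda y,z:ring(12,z)+[0,y,85]
for y in(-90,-30): print(y,box(np.r_[binpts(*f.x,t(y,0)),binpts(*f.x,t(y,4))],i))
E
```

```text
[np.float64(170.5212607790663), np.float64(162.34716027356527)] 13.680870333281758
[np.float64(243.30114787305874), np.float64(158.56110735989196)] 13.159049284959082
[]
[6.23103057e+02 4.09151567e+01 2.80743826e-01] [ 0.6  0.5  0.3  0.2 -0.2 -1.4 -1.9 -0. ]
[6.23471817e+02 4.16220799e+01 2.85378384e-01] [ 0.1 -0.  -0.1  0. ]
-90 [392.19334641 153.21397716  30.97791377  27.02962273]
-30 [317.98684172 156.25772763  30.3584073   27.05351057]
```

View pics/w2c.png

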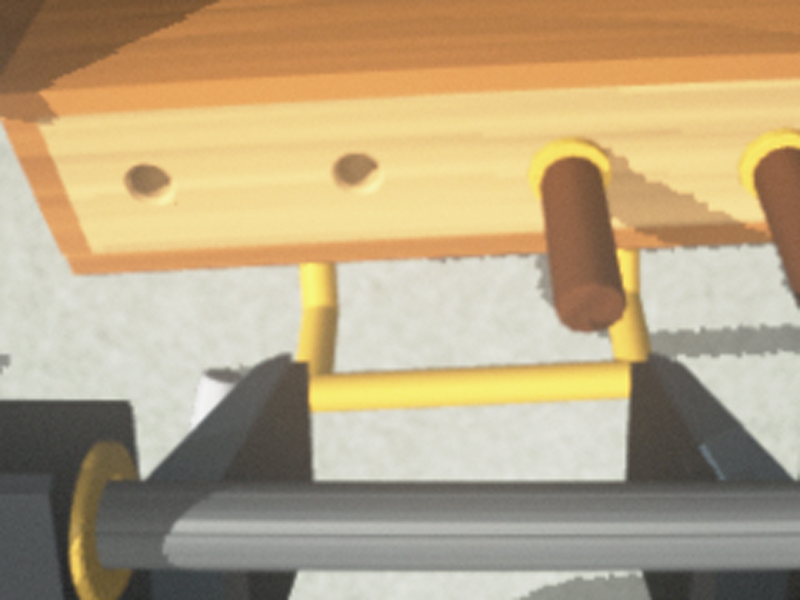

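The crop shows the hole rims centred at (172,164.3) and (245.2,160.6), counting the lit inner wall. The seated collars hang about 2 mm downslope of their hole centres, which matches the clearance.

```bash
python3 - <<'E'
from h import *
i=imaging.camera_info("wrist")
K=[[0,30,85],[0,90,85],[-60,-50,115],[-60,50,115]]
m=np.array([[245.2,160.6],[172,164.3],[342,234.3],[231,236]]); W=np.array([1,1,.6,.6])[:,None]
f=least_squares(lambda p:((proj(binpts(*p,K),i)-m)*W).ravel(),[621,37,.24]); print(f.x,(f.fun/1).round(1))
s=imaging.camera_info("scene"); print(proj(binpts(*f.x,K),s).round(1))
print(binpts(*f.x,[[0,y,85] for y in(-90,-30,30,90)]).round(1))
o=arm.get_obs(); M=R.from_rotvec(o["tcp_rot"]).as_matrix(); print("yaw",np.arctan2(M[1,0],M[0,0]))
yaw=f.x[2]; M=np.array([[np.cos(yaw),np.sin(yaw),0],[np.sin(yaw),-np.cos(yaw),0],[0,0,-1]])
print((M.T@(np.r_[495.5,-193,102]-o["ee_pos"])).round(1))
E
```

```text
[6.22024562e+02 3.94481029e+01 2.80175530e-01] [ 0.2  0.1  0.4 -0.2  0.5 -0.8 -1.4  0.9]
[[288.4 228.8]
 [312.4 226. ]
 [253.8 212.7]
 [292.3 208.4]]
[[604.2 -59.3 112.5]
 [587.6  -1.7 112.5]
 [571.   56.  112.5]
 [554.4 113.7 112.5]]
yaw 0.23901155004164187
[-101.9  188.8  119.9]
```

Emit:
servo_tool(increments=[[0.06, 0, 0, 0, -2.35], [0.06, -0.0145, 0.027, 0, 0], [0.06, -0.0145, 0.027, 0, 0], [0.06, -0.0145, 0.027, 0, 0], [0.06, -0.0145, 0.027, 0, 0], [0.06, -0.0145, 0.027, 0, 0], [0.06, -0.0145, 0.027, 0, 0], [0.06, -0.0145, 0.027, 0, 0], [0.06, 0, 0, 0, 0], [0.06, 0, 0, 0, 0], [0.06, 0, 0, 0, 0]])

```text
t: 4.38
ee_pos: [496.0, -192.3, 221.9]
tcp_rot: [-3.111, -0.439, 0.0]
ft_force: [-0.1, 0.2, -0.2]
grip_width: 60.3
grip_force: 0.0
```

```bash
python3 - <<'E'
from h import *
o=arm.get_obs(); M=R.from_rotvec(o["tcp_rot"]).as_matrix(); print(o["ee_pos"].round(1),"yaw",np.arctan2(M[1,0],M[0,0]))
i=imaging.camera_info("wrist"); im=imaging.capture("wrist"); cv2.imwrite("pics/w3.png",im[:,:,::-1])
print([(round(d["conf"],2),np.round(d["bbox"],1).tolist()) for d in imaging.outline_of("wrist","stirrer2")])
for p in([495.5,-193,75],[507,-282,75]): print(box(BODY+p,i).round(1), proj(np.array(p)+[0,0,2],i))
hsv=cv2.cvtColor(im,cv2.COLOR_RGB2HSV)
m=cv2.inRange(hsv,(15,120,100),(35,255,255));m[225:]=0
n,l,st,c=cv2.connectedComponentsWithStats(m); k=st[1:,4]>40; print(st[1:][k])
for p in([495.5,-193,102],):print((M.T@(np.r_[p]-o["ee_pos"])).round(1))
E
```

```text
[ 496.  -192.3  221.9] yaw 0.2801179438646672
[(0.98, [285.9, 204.4, 22.5, 37.9]), (0.75, [145.6, 42.3, 48.7, 53.4]), (0.75, [383.2, 220.2, 40.2, 38.7])]
[284.5 204.7  25.7  39.2] [[284.49500788 198.12007494]]
[385.5 219.8  42.   40.9] [[377.39424689 212.03136232]]
[[   0    0   37    6   75]
 [ 182    0   19   52  179]
 [ 137   12   35   38  394]
 [  64   17   33   34  383]
 [ 155   56   39    6   81]
 [  67   59   54    8  113]
 [   8   62   28    7   47]
 [   0   69  137   59 2813]
 [ 272  188   23   16  123]
 [ 365  201   22   22  145]]
[ -0.7   0.5 119.9]
```

Emit:
servo_tool(increments=[[0.06, 0, 0, 0.03, 0], [0.06, 0, 0, 0.03, 0], [0.06, 0, 0, 0.03, 0], [0.06, 0, 0, 0.02, 0], [0.06, 0, 0, 0.01, 0], [0.06, 0, 0, 0, 0], [0.04, 0, 0, 0, 0], [0.0, 0, 0, 0, 0], [0.0, 0, 0, 0, 0], [0.0, 0, 0, 0, 0], [0.0, 0, 0, 0, 0], [0.0, 0, 0, 0, 0]])

```text
t: 5.48
ee_pos: [496.6, -192.0, 102.4]
tcp_rot: [3.11, 0.441, 0.001]
ft_force: [0.2, -0.5, -1.0]
grip_width: 22.6
grip_force: 0.0
```

Emit:
servo_tool(increments=[[0.0, 0, 0, 0, 0], [0.0, 0, 0, -0.01, 0], [0.0, 0, 0, -0.016, 0], [0.0, 0, 0, -0.016, 0], [0.0, 0, 0, -0.015, 0], [0.0, 0, 0, -0.005, 0], [0.0, 0, 0, 0, 0], [0.0, 0, 0, 0, 0]])

```text
t: 6.15
ee_pos: [496.2, -191.9, 163.9]
tcp_rot: [3.11, 0.441, 0.0]
ft_force: [-0.7, 0.3, -1.7]
grip_width: 17.2
grip_force: 30.0
```

Emit:
servo_tool(increments=[[0.0, -0.008, 0, 0, 0], [0.0, -0.008, 0, 0.0004, 0], [0.0, -0.007, 0, 0.001, 0], [0.0, -0.007, 0, 0.0014, 0], [0.0, -0.0066, 0, 0.002, 0], [0.0, -0.0066, 0, 0.0023, 0], [0.0, -0.0063, 0, 0.003, 0], [0.0, -0.0063, 0, 0.003, 0], [0.0, -0.002, 0, 0.001, 0], [0.0, 0, 0, 0, 0], [0.0, 0, 0, 0, 0]])

```text
t: 7.07
ee_pos: [440.5, -208.0, 149.6]
tcp_rot: [-3.11, -0.441, 0.001]
ft_force: [0.8, 0.0, 0.3]
grip_width: 17.4
grip_force: 30.0
```

```bash
python3 - <<'E'
from h import *
o=arm.get_obs(); print(o["ee_pos"].round(1),o["ft_force"].round(1),o["wrist_torque"].round(2),o["grip_width"])
im=imaging.capture("side");w=imaging.capture("wrist"); s=imaging.capture("scene")
r=lambda a:cv2.resize(a[:,:,::-1],(400,400),interpolation=cv2.INTER_CUBIC)
cv2.imwrite("pics/p1.png",np.hstack([r(s[130:250,130:250]),r(w[100:380,150:430])]))
cv2.imwrite("pics/p1side.png",im[:,:,::-1])
E
```

```text
[ 440.5 -208.   149.6] [0.8 0.  0.3] [ 0.09 -0.29 -0.04] 17.422799799986475
```

View pics/p1.png

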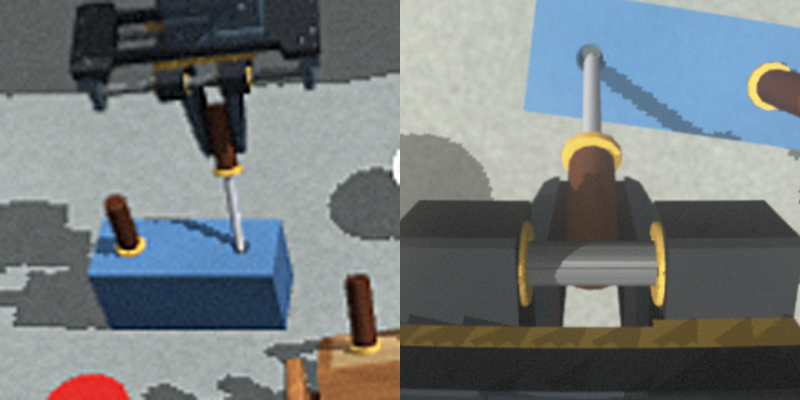

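The rod pivoted cleanly about the stand's rim. The right panel has the collar at about (592,155) and the tip still in the hole at (590,55). I'll lift it and measure the held tilt.

Emit:
servo_tool(increments=[[0.0, 0, 0, -0.02, 0], [0.0, 0, 0, -0.035, 0], [0.0, 0, 0, -0.035, 0], [0.0, 0, 0, -0.03, 0], [0.0, 0, 0, 0, 0], [0.0, 0, 0, 0, 0], [0.0, 0, 0, 0, 0]])

```text
t: 7.8
ee_pos: [440.3, -207.7, 269.0]
tcp_rot: [-3.11, -0.441, 0.002]
ft_force: [0.4, 0.6, -0.0]
grip_width: 17.1
grip_force: 30.0
```

```bash
cat > held.py <<'E'
from h import *
import sys
def held(name):
    o=arm.get_obs(); i=imaging.camera_info("wrist"); im=imaging.capture("wrist"); cv2.imwrite(name,im[:,:,::-1])
    M=R.from_rotvec(o["tcp_rot"]).as_matrix(); E=o["ee_pos"]
    hsv=cv2.cvtColor(im,cv2.COLOR_RGB2HSV)
    m=cv2.inRange(hsv,(18,110,90),(35,255,255)); m[:175]=0; m[262:]=0; m[:,:250]=0; m[:,318:]=0
    n,l,st,c=cv2.connectedComponentsWithStats(m); b=st[1:][st[1:,4].argmax()]; L,T,Rr=b[0],b[1],b[0]+b[2]
    print("collar",b,"pose",E.round(1),"yaw",np.arctan2(M[1,0],M[0,0]).round(4))
    def model(p):  # theta, grasp distance above origin, y offset
        th,g,y=p; ax=np.array([-np.sin(th),0,-np.cos(th)]); org=np.array([0,y,-11])-g*ax  # tool frame
        Q=np.c_[ax[2]*-1*np.ones(1),0,ax[0]].ravel(); X=np.array([np.cos(th),0,-np.sin(th)]); Y=np.array([0,1,0])
        f=lambda P:(org+np.outer(P[:,0],X)+np.outer(P[:,1],Y)+np.outer(P[:,2],ax))@M.T+E
        return f
    def res(p,w=1):
        f=model([p[0],38,p[1]]); q=proj(f(np.r_[ring(12,0),ring(12,4)]),i)
        return [q[:,0].min()-L,q[:,0].max()-Rr,q[:,1].min()-T]
    s=least_squares(res,[.55,0]); print("theta",s.x,"res",s.fun.round(1))
    f=model([s.x[0],38,s.x[1]]); print("tip px",proj(f(np.array([[0,0,-70.]])),i).round(1),"tip",f(np.array([[0,0,-70.]])).round(1))
if __name__=="__main__": held(sys.argv[1])
E
python3 held.py pics/h1.png; python3 - <<'E'
import cv2
a=cv2.imread("pics/h1.png"); cv2.imwrite("pics/h1c.png",cv2.resize(a[100:300,150:417],(800,600)))
E
```

```text
collar [263 193  42  26 468] pose [ 440.3 -207.7  269. ] yaw 0.2819
theta [ 0.61874409 -0.12720034] res [-0.7  0.7  0.1]
tip px [[283.9 131.1]] tip [[ 500.4 -190.1  191.9]]
```

View pics/h1c.png

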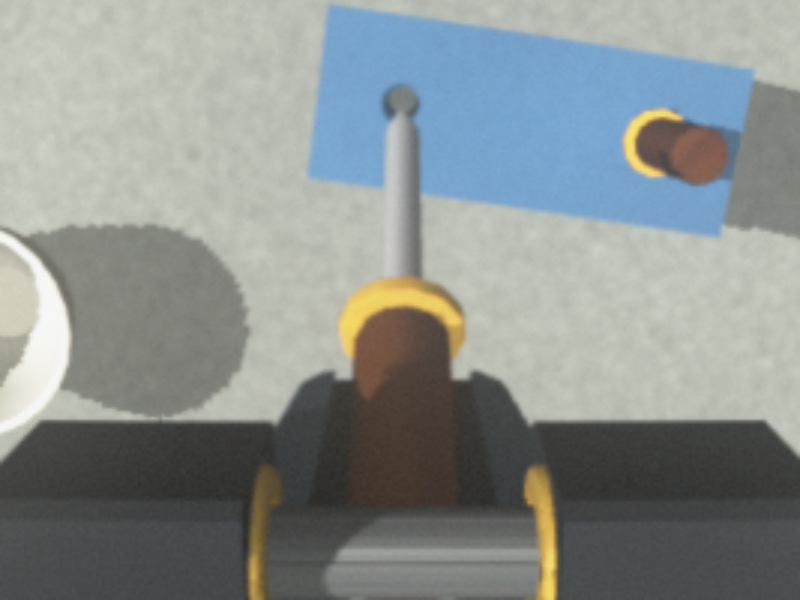

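```bash
cat > fit2.py <<'E'
from h import *
def fit(ee,M,i,L,T,Rr,tipv,th0):
    def f(p,P):
        th,g,y,x=p; ax=np.array([-np.sin(th),0,-np.cos(th)]); X=np.array([np.cos(th),0,-np.sin(th)])
        return (np.array([x,y,-11])-g*ax+np.outer(P[:,0],X)+np.outer(P[:,1],[0,1,0])+np.outer(P[:,2],ax))@M.T+ee
    def res(p):
        q=proj(f(p,np.r_[ring(12,0),ring(12,4)]),i); t=proj(f(p,np.array([[0,0,-70.]])),i)[0]
        return [q[:,0].min()-L,q[:,0].max()-Rr,q[:,1].min()-T,t[1]-tipv,(p[1]-38)/2,p[3]/2,(p[0]-th0)/.03]
    s=least_squares(res,[th0,38,0,0],x_scale=[.1,5,5,5]); print("th,g,y,x",s.x.round(3),np.round(s.fun,2))
    th,g,y,x=s.x; tip=f(s.x,np.array([[0,0,-70.]]))[0]; print("tip",tip.round(1)); return s.x,tip
def plan(ee,M,sx,k,h=(622.0,39.4,.280)):
    org=None; th,g,y,x=sx
    mouth=binpts(*h,[[0,[-90,-30,30,90][k],85]])[0]
    a=np.array([-np.sin(th),0,-np.cos(th)])
    b=np.array([-np.sin(.55),0,-np.cos(.55)])   # bin axis in tool frame (yaw aligned)
    for d,n in((82,"pre"),(60,"in10"),(0,"seat")):
        # tip target = mouth + (d-70)*axis for d>=60 ; origin follows
        if n=="seat": org=M.T@mouth
        else: org=M.T@mouth+(d-70)*b+70*a
        tcp=org+g*a-np.array([x,y,-11]); print(n,(tcp-M.T@ee).round(1))
E
cat > st.py <<'E'
from fit2 import *
o=arm.get_obs(); i=imaging.camera_info("wrist"); M=R.from_rotvec(o["tcp_rot"]).as_matrix(); ee=o["ee_pos"]
E
python3 - <<'E'
from st import *
s,t=fit(ee,M,i,263,193,305,137.7,.585); plan(ee,M,s,3)
E
```

```text
th,g,y,x [ 0.559 38.874 -0.105  0.384] [-0.46  0.46  0.3  -0.3   0.44  0.19 -0.88]
tip [ 495.7 -191.2  187.1]
pre [ 135.  -276.3   64.5]
in10 [ 146.5 -276.3   83.3]
seat [ 178.4 -276.3  134.1]
```

Emit:
servo_tool(increments=[[0.0, 0.0169, -0.0345, 0, 0], [0.0, 0.0169, -0.0345, 0, 0], [0.0, 0.0169, -0.0345, 0, 0], [0.0, 0.0169, -0.0345, 0, 0], [0.0, 0.0169, -0.0345, 0, 0], [0.0, 0.0169, -0.0345, 0, 0], [0.0, 0.0169, -0.0345, 0, 0], [0.0, 0.0169, -0.0345, 0, 0], [0.0, 0, 0, 0.02, 0], [0.0, 0, 0, 0.03, 0], [0.0, 0, 0, 0, 0], [0.0, 0, 0, 0, 0]])

```text
t: 8.85
ee_pos: [492.5, 94.5, 218.0]
tcp_rot: [3.11, 0.441, -0.008]
ft_force: [0.2, -0.0, -0.0]
grip_width: 17.8
grip_force: 30.0
```

```bash
python3 - <<'E'
from st import *
im=imaging.capture("wrist"); print(o["t"],ee.round(1),np.arctan2(M[1,0],M[0,0]))
s=np.array([.559,38.9,-.1,.4]); plan(ee,M,s,3)
print("pred hole",proj(binpts(622,39.4,.28,[[0,30,85],[0,90,85]]),i).round(1))
a=np.array([-np.sin(.559),0,-np.cos(.559)]); tip=(np.array([.4,-.1,-11])-108.9*a)@M.T+ee; print("pred tip",proj(tip,i).round(1),tip.round(1))
c=im[80:260,200:440,::-1]; cv2.imwrite("pics/w4c.png",cv2.resize(c,(800,600),interpolation=cv2.INTER_CUBIC))
E
```

```text
8.85 [492.5  94.5 218. ] 0.2818403903295366
pre [ 0.9 -0.9 13.6]
in10 [12.4 -0.9 32.4]
seat [44.3 -0.9 83.2]
pred hole [[359.4 127.1]
 [282.7 126.6]]
pred tip [[283.9 137.3]] [547.9 110.8 136.3]
```

View pics/w4c.png

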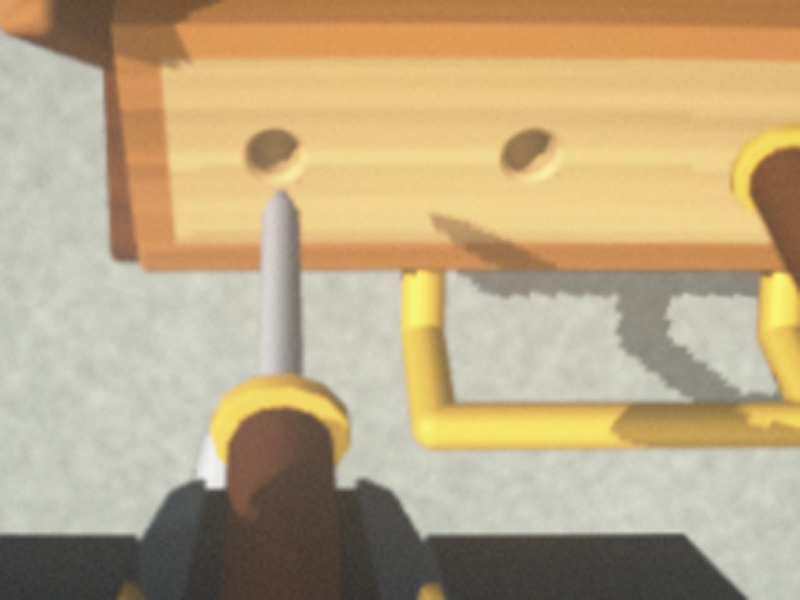

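The hole is at (282.5,126.8) and the tip at (284.6,137.0), both within 1 px of prediction. Inserting now.

Emit:
servo_tool(increments=[[0.0, 0.0009, -0.0009, 0.0136, 0], [0.0, 0, 0, 0, 0], [0.0, 0.0038, 0, 0.0063, 0], [0.0, 0.0038, 0, 0.0063, 0], [0.0, 0.0039, 0, 0.0062, 0], [0.0, 0.004, 0, 0.0063, 0], [0.0, 0, 0, 0, 0], [0.0, 0, 0, 0, 0]])

```text
t: 9.57
ee_pos: [509.4, 100.2, 180.6]
tcp_rot: [-3.11, -0.441, 0.002]
ft_force: [-1.6, 0.7, -2.1]
grip_width: 17.3
grip_force: 30.0
```

Emit:
servo_tool(increments=[[0.0, 0.004, 0, 0.0064, 0], [0.0, 0.004, 0, 0.0064, 0], [0.0, 0.004, 0, 0.0064, 0], [0.0, 0.004, 0, 0.0064, 0], [0.0, 0.004, 0, 0.0064, 0], [0.0, 0.004, 0, 0.0064, 0], [0.0, 0.004, 0, 0.0064, 0], [0.0, 0, 0, 0, 0], [0.0, 0, 0, 0, 0]])

```text
t: 10.32
ee_pos: [536.6, 108.1, 135.5]
tcp_rot: [-3.11, -0.441, 0.001]
ft_force: [-2.8, 1.7, -4.6]
grip_width: 17.2
grip_force: 30.0
```

```bash
python3 - <<'E'
from st import *
plan(ee,M,np.array([.559,38.9,-.1,.4]),3); print(o["ft_force"],o["wrist_torque"])
s=imaging.capture("scene"); w=imaging.capture("wrist")
r=lambda a:cv2.resize(a[:,:,::-1],(400,400),interpolation=cv2.INTER_CUBIC)
cv2.imwrite("pics/p2.png",np.hstack([r(s[160:280,220:340]),r(w[60:260,200:400])]))
E
```

```text
pre [-45.7  -0.3 -68.5]
in10 [-34.2  -0.3 -49.8]
seat [-2.3 -0.3  1. ]
[-2.76020851  1.7436021  -4.55443916] [0.23362631 0.69103226 0.07483716]
```

View pics/p2.png

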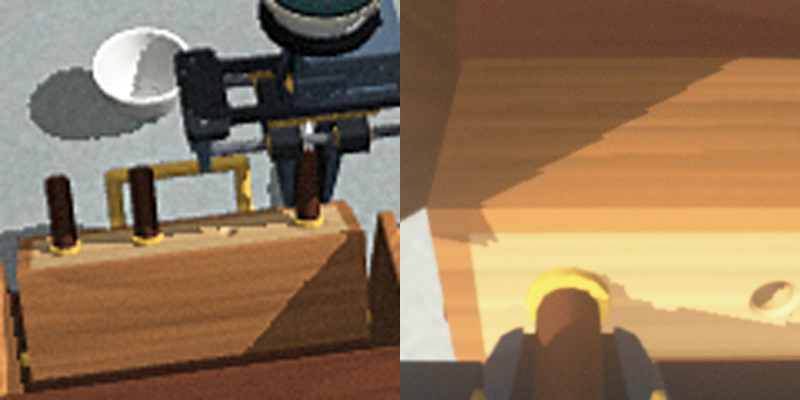

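The collar looks to be at the wood; pocket 2's hole is still free. All 10 pictures are used, so from here I check by numbers only. Next I press slightly, release and back off upwards.

Emit:
servo_tool(increments=[[0.0, -0.001, 0, 0.0015, 0], [0.0, 0, 0, 0.0005, 0], [0.0, 0, 0, 0, 0], [0.03, 0, 0, 0, 0], [0.03, 0, 0, 0, 0], [0.03, 0, 0, 0, 0], [0.03, 0, 0, 0, 0], [0.03, 0, 0, -0.01, 0], [0.03, 0, 0, -0.02, 0], [0.03, 0, 0, -0.03, 0], [0.03, 0, 0, -0.035, 0], [0.03, 0, 0, 0, 0]])

```text
t: 11.42
ee_pos: [538.5, 108.1, 236.2]
tcp_rot: [-3.11, -0.441, -0.013]
ft_force: [2.1, 0.7, 0.8]
grip_width: 29.9
grip_force: 0.0
```

```bash
cat > seat.py <<'E'
from st import *
import sys
H=(622.0,39.4,.280)
def bodybox(y,up,dx,i,phi=.55): return box(binpts(*H,BODY+[dx,y,85+up],phi),i)
def check(cam,phi=.55):
    i=imaging.camera_info(cam); im=imaging.capture(cam); cv2.imwrite(f"pics/chk_{cam}_{arm.get_obs()['t']:.1f}.png",im[:,:,::-1])
    ds=imaging.outline_of(cam,"stirrer0")
    print(cam,[(round(d["conf"],2),np.round(d["bbox"],1).tolist()) for d in ds])
    for y in(-90,-30,30,90): print(y,"seated pred",bodybox(y,0,-1.5,i,phi).round(1),"10mm up",bodybox(y,10,-1.5,i,phi).round(1)[:2])
if __name__=="__main__":
    print(ee.round(1),np.arctan2(M[1,0],M[0,0]).round(3),o["grip_width"],o["ft_force"].round(1))
    for c in sys.argv[2:]: check(c,float(sys.argv[1]))
E
python3 seat.py .55 scene wrist
```

```text
[538.5 108.1 236.2] 0.282 29.87510917163119 [2.1 0.7 0.8]
scene [(0.72, [235.4, 225.4, 11.4, 22.9]), (0.7, [311.6, 218.3, 5.0, 18.6]), (0.69, [261.0, 219.3, 7.3, 24.4])]
-90 seated pred [238.9 223.8  11.4  24.8] 10mm up [238.4 220. ]
-30 seated pred [263.6 221.   10.8  24.7] 10mm up [263.2 217.2]
30 seated pred [288.1 218.2  10.2  24.5] 10mm up [287.8 214.4]
90 seated pred [312.3 215.5   9.8  24.4] 10mm up [312.1 211.7]
wrist [(0.97, [502.2, 208.6, 53.0, 60.9]), (0.81, [282.9, 209.2, 27.3, 69.5]), (0.78, [430.4, 207.7, 48.2, 64.0])]
-90 seated pred [501.3 208.   55.4  66.5] 10mm up [506.7 216.9]
-30 seated pred [431.5 207.9  47.3  68. ] 10mm up [435.4 217.1]
30 seated pred [357.9 207.8  37.1  68.8] 10mm up [359.9 217.1]
90 seated pred [283.2 207.8  28.4  69.1] 10mm up [283.2 217.1]
```

Emit:
servo_tool(increments=[[0.06, -0.0125, 0.0332, 0, 0], [0.06, -0.0125, 0.0332, 0, 0], [0.06, -0.0125, 0.0332, 0, 0], [0.06, -0.0125, 0.0332, 0, 0], [0.06, -0.0125, 0.0332, 0, 0], [0.06, -0.0125, 0.0332, 0, 0], [0.06, -0.0125, 0.0332, 0, 0], [0.06, -0.0125, 0.0332, 0, 0], [0.06, -0.0125, 0.0332, 0, 0], [0.06, -0.0125, 0.0332, 0, 0], [0.06, -0.0125, 0.0332, 0, 0], [0.06, 0, 0, 0, 0]])

```text
t: 12.62
ee_pos: [504.0, -285.7, 228.2]
tcp_rot: [-3.111, -0.436, 0.002]
ft_force: [-0.4, 0.1, -0.1]
grip_width: 59.8
grip_force: 0.0
```

Emit:
servo_tool(increments=[[0.06, 0, 0, 0, 0], [0.06, 0, 0, 0, 0]])

```text
t: 12.78
ee_pos: [504.3, -280.8, 228.2]
tcp_rot: [-3.109, -0.44, 0.002]
ft_force: [0.5, 0.5, 0.5]
grip_width: 60.0
grip_force: 0.0
```

```bash
python3 - <<'E'
from st import *
im=imaging.capture("wrist")
ds=imaging.outline_of("wrist","stirrer3"); print(ee,[(round(d["conf"],2),np.round(d["bbox"],1).tolist()) for d in ds])
d=min(ds,key=lambda d:abs(d["bbox"][0]-285)+abs(d["bbox"][1]-205))
print(box(BODY+[507,-281,75],i).round(1))
f=least_squares(lambda p:box(BODY+[*p,75],i)-d["bbox"],[507,-281]); print(f.x,f.fun.round(1))
for p in ([507,-281],f.x): print((M.T@(np.r_[p,102]-ee)).round(1))
E
```

```text
[ 504.28544067 -280.83563544  228.21512197] [(0.81, [284.6, 200.7, 22.1, 35.8]), (0.72, [35.7, 28.0, 61.4, 52.2]), (0.4, [68.8, 54.1, 137.6, 108.3])]
[285.1 199.2  25.3  37.6]
[ 505.73675964 -280.89103079] [ 0.  -0.2  3.2  2. ]
[  2.7   1.1 126.2]
[  1.5   0.7 126.2]
```

Emit:
servo_tool(increments=[[0.06, 0.002, 0.0009, 0.03, 0], [0.06, 0, 0, 0.035, 0], [0.06, 0, 0, 0.035, 0], [0.05, 0, 0, 0.02, 0], [0.045, 0, 0, 0.0062, 0], [0.0, 0, 0, 0, 0], [0.0, 0, 0, 0, 0], [0.0, 0, 0, 0, 0], [0.0, 0, 0, 0, 0], [0.0, 0, 0, 0, 0], [0.0, 0, 0, 0, 0], [0.0, 0, 0, 0, 0]])

```text
t: 13.88
ee_pos: [507.8, -282.1, 104.4]
tcp_rot: [3.109, 0.441, 0.002]
ft_force: [-1.3, 2.5, 9.1]
grip_width: 17.4
grip_force: 30.0
```

Emit:
servo_tool(increments=[[0.0, 0, 0, 0, 0], [0.0, 0, 0, -0.01, 0], [0.0, 0, 0, -0.016, 0], [0.0, 0, 0, -0.016, 0], [0.0, 0, 0, -0.015, 0], [0.0, 0, 0, -0.005, 0], [0.0, 0, 0, 0, 0], [0.0, 0, 0, 0, 0]])

```text
t: 14.55
ee_pos: [507.0, -281.7, 165.2]
tcp_rot: [3.11, 0.441, 0.001]
ft_force: [-0.2, -0.6, -0.8]
grip_width: 17.1
grip_force: 30.0
```

Emit:
servo_tool(increments=[[0.0, -0.008, 0, 0, 0], [0.0, -0.008, 0, 0.0004, 0], [0.0, -0.007, 0, 0.001, 0], [0.0, -0.007, 0, 0.0014, 0], [0.0, -0.0066, 0, 0.002, 0], [0.0, -0.0066, 0, 0.0023, 0], [0.0, -0.0063, 0, 0.003, 0], [0.0, -0.0063, 0, 0.003, 0], [0.0, -0.002, 0, 0.001, 0], [0.0, 0, 0, 0, 0], [0.0, 0, 0, 0, 0]])

```text
t: 15.47
ee_pos: [451.2, -297.7, 150.9]
tcp_rot: [-3.11, -0.441, 0.001]
ft_force: [0.9, -0.0, 0.2]
grip_width: 17.7
grip_force: 30.0
```

Emit:
servo_tool(increments=[[0.0, 0, 0, -0.02, 0], [0.0, 0, 0, -0.035, 0], [0.0, 0, 0, -0.035, 0], [0.0, 0, 0, -0.03, 0], [0.0, 0, 0, 0, 0], [0.0, 0, 0, 0, 0], [0.0, 0, 0, 0, 0]])

```text
t: 16.05
ee_pos: [451.0, -297.4, 270.1]
tcp_rot: [-3.11, -0.441, 0.002]
ft_force: [-1.3, 0.9, -0.7]
grip_width: 17.4
grip_force: 30.0
```

```bash
python3 held.py pics/h2.png; python3 - <<'E'
from h import *
# tip row: trace the rod's column profile, compared with the first stirrer's picture (tip at row 137.7)
for n in("h1","h2"):
    g=cv2.imread(f"pics/{n}.png").astype(int); 
    print(n,[(v,g[v,282:286].mean(0).round().astype(int).tolist()) for v in range(126,150,2)])
E
```

```text
collar [263 188  42  27 461] pose [ 451.  -297.4  270.1] yaw 0.282
theta [ 0.79487138 -0.11737539] res [-1.3  1.3  0.4]
tip px [[283.9 109.1]] tip [[ 525.  -275.8  205.4]]
h1 [(126, [201, 162, 118]), (128, [160, 135, 105]), (130, [128, 128, 121]), (132, [125, 128, 123]), (134, [127, 129, 125]), (136, [134, 134, 130]), (138, [153, 152, 149]), (140, [171, 170, 168]), (142, [172, 172, 170]), (144, [173, 172, 169]), (146, [172, 171, 170]), (148, [171, 172, 170])]
h2 [(126, [166, 137, 106]), (128, [129, 130, 124]), (130, [129, 131, 126]), (132, [132, 134, 128]), (134, [149, 148, 145]), (136, [169, 168, 165]), (138, [174, 174, 171]), (140, [172, 172, 170]), (142, [173, 173, 170]), (144, [172, 173, 171]), (146, [172, 172, 169]), (148, [172, 170, 170])]
```

```bash
python3 - <<'E'
from st import *
s,t=fit(ee,M,i,263,188,305,133.7,.575); plan(ee,M,s,2)
import fit2
src=open("fit2.py").read().replace("(p[1]-38)/2","(p[1]-40.4)/1.5")
open("fit3.py","w").write(src); import fit3
s,t=fit3.fit(ee,M,i,263,188,305,133.7,.575); plan(ee,M,s,2)
E
```

```text
th,g,y,x [ 0.563 40.026 -0.106  2.159] [-0.42  0.42  0.49 -0.23  1.01  1.08 -0.41]
tip [ 509.1 -280.1  187.4]
pre [ 146.8 -305.4   65. ]
in10 [ 158.3 -305.4   83.8]
seat [ 190.4 -305.4  134.4]
th,g,y,x [ 0.563 41.178 -0.104  1.412] [-0.32  0.32  0.36 -0.19  0.52  0.71 -0.38]
tip [ 509.  -280.1  186.5]
pre [ 146.8 -305.4   64.1]
in10 [ 158.3 -305.4   82.8]
seat [ 190.5 -305.4  133.5]
```

Emit:
servo_tool(increments=[[0.0, 0.0163, -0.0339, 0, 0], [0.0, 0.0163, -0.0339, 0, 0], [0.0, 0.0163, -0.0339, 0, 0], [0.0, 0.0163, -0.0339, 0, 0], [0.0, 0.0163, -0.0339, 0, 0], [0.0, 0.0163, -0.0339, 0, 0], [0.0, 0.0163, -0.0339, 0, 0], [0.0, 0.0163, -0.0339, 0, 0], [0.0, 0.0163, -0.0339, 0, 0], [0.0, 0, 0, 0.02, 0], [0.0, 0, 0, 0.03, 0], [0.0, 0, 0, 0, 0]])

```text
t: 17.1
ee_pos: [504.3, 36.7, 215.4]
tcp_rot: [-3.109, -0.443, 0.013]
ft_force: [-1.4, -0.1, -2.1]
grip_width: 17.7
grip_force: 30.0
```

Emit:
servo_tool(increments=[[0.0, 0, 0, 0, 0], [0.0, 0, 0, 0, 0]])

```text
t: 17.27
ee_pos: [507.7, 35.8, 221.3]
tcp_rot: [-3.111, -0.44, 0.001]
ft_force: [0.7, 0.1, -0.3]
grip_width: 17.5
grip_force: 30.0
```

```bash
python3 - <<'E'
from st import *
im=imaging.capture("wrist"); cv2.imwrite("pics/w5.png",im[:,:,::-1]); print(o["t"],ee.round(1),np.arctan2(M[1,0],M[0,0]).round(4),o["ft_force"].round(1))
plan(ee,M,np.array([.563,40.6,-.1,1.8]),2)
h=proj(binpts(622,39.4,.28,[[0,30,85]]),i)[0]; print("pred hole",h.round(1))
a=np.array([-np.sin(.563),0,-np.cos(.563)]); tip=(np.array([1.8,-.1,-11])-110.6*a)@M.T+ee; print("pred tip",proj(tip,i).round(1),tip.round(1))
g=cv2.cvtColor(im,cv2.COLOR_RGB2GRAY)
u,v=h.round().astype(int); 
print(g[v-12:v+24:1,u-14:u+16:2])
E
```

```text
17.2667 [507.7  35.8 221.3] 0.2812 [ 0.7  0.1 -0.3]
pre [-0.5 -1.7 16.1]
in10 [10.9 -1.7 34.8]
seat [43.1 -1.7 85.5]
pred hole [281.7 125. ]
pred tip [[283.9 133.5]] [566.   52.8 138.8]
[[200 200 199 199 200 198 199 198 199 198 199 199 199 197 199]
 [202 202 202 201 201 200 200 201 203 200 199 201 201 200 199]
 [206 204 205 204 203 205 203 204 203 204 202 203 203 203 201]
 [206 206 208 205 204 199 188 188 196 204 205 206 207 207 206]
 [208 207 209 207 193 156 138 141 160 193 209 210 208 207 208]
 [210 208 209 204 158 128 128 128 134 166 203 209 209 210 208]
 [208 208 207 181 130 126 130 129 126 140 191 209 209 208 209]
 [209 209 205 149 122 128 129 130 130 126 180 207 210 209 209]
 [211 212 199 135 121 127 130 130 126 119 172 209 210 210 210]
 [213 214 191 128 122 129 129 131 129 122 183 214 214 214 214]
 [215 216 186 127 120 127 130 130 126 132 187 219 216 217 217]
 [220 219 185 126 120 127 129 127 130 162 205 223 219 218 217]
 [219 218 186 131 118 127 129 132 133 196 211 224 219 218 218]
 [217 216 192 141 120 124 125 132 151 208 220 224 217 218 216]
 [214 214 194 153 127 126 130 14
[... 654 characters left out ...]
5 215]
 [217 217 217 216 217 216 216 207 183 151 151 215 217 216 215]
 [218 217 218 217 217 217 216 208 182 150 135 211 217 216 217]
 [217 218 218 218 218 216 217 208 183 149 130 204 216 217 217]
 [218 217 218 217 218 212 216 208 182 152 129 204 217 218 218]
 [216 217 217 218 218 213 216 207 181 148 128 203 216 218 218]
 [216 217 215 215 216 213 218 207 183 149 127 201 218 217 216]
 [216 215 217 216 217 212 217 210 180 147 127 197 216 216 215]
 [216 217 215 216 218 213 217 208 182 147 126 198 217 216 217]
 [216 215 215 215 215 214 216 209 181 149 125 194 214 215 215]
 [210 210 211 211 211 208 217 208 179 148 125 190 211 212 211]
 [203 208 208 208 208 208 217 207 180 149 123 186 209 208 209]]
```

Emit:
servo_tool(increments=[[0.0, -0.0002, -0.002, 0.0161, 0], [0.0, 0, 0, 0, 0], [0.0, 0.0038, 0, 0.0063, 0], [0.0, 0.0038, 0, 0.0063, 0], [0.0, 0.0039, 0, 0.0062, 0], [0.0, 0.004, 0, 0.0063, 0], [0.0, 0, 0, 0, 0], [0.0, 0, 0, 0, 0]])

```text
t: 17.98
ee_pos: [521.8, 42.3, 179.4]
tcp_rot: [-3.11, -0.441, 0.001]
ft_force: [-0.0, -0.3, 0.8]
grip_width: 17.4
grip_force: 30.0
```

```bash
python3 - <<'E'
from st import *
plan(ee,M,np.array([.563,40.6,-.1,1.8]),2)
E
```

```text
pre [-16.    0.7 -25.9]
in10 [-4.5  0.7 -7.1]
seat [27.7  0.7 43.6]
```

Emit:
servo_tool(increments=[[0.0, 0.0039, 0, 0.0062, 0], [0.0, 0.0039, 0, 0.0062, 0], [0.0, 0.0039, 0, 0.0062, 0], [0.0, 0.0039, 0, 0.0062, 0], [0.0, 0.0039, 0, 0.0062, 0], [0.0, 0.0039, 0, 0.0062, 0], [0.0, 0.0039, 0, 0.0062, 0], [0.0, 0.0005, 0, 0.001, 0], [0.0, 0, 0, 0, 0], [0.0, 0, 0, 0, 0]])

```text
t: 18.82
ee_pos: [548.6, 50.1, 135.1]
tcp_rot: [-3.11, -0.441, 0.001]
ft_force: [0.1, 0.2, 0.9]
grip_width: 17.6
grip_force: 30.0
```

```bash
python3 - <<'E'
from st import *
plan(ee,M,np.array([.563,40.6,-.1,1.8]),2); print(o["ft_force"])
E
python3 seat.py .55 scene wrist
```

```text
pre [-43.9   0.7 -70.1]
in10 [-32.4   0.7 -51.4]
seat [-0.3  0.7 -0.7]
[0.13304931 0.15635424 0.91430603]
[548.6  50.1 135.1] 0.282 17.636208516181846 [0.1 0.2 0.9]
scene [(0.69, [261.8, 221.1, 13.3, 21.4]), (0.67, [239.2, 226.8, 9.3, 24.6]), (0.45, [313.2, 216.8, 6.7, 22.1]), (0.43, [288.6, 218.6, 5.3, 20.7])]
-90 seated pred [238.9 223.8  11.4  24.8] 10mm up [238.4 220. ]
-30 seated pred [263.6 221.   10.8  24.7] 10mm up [263.2 217.2]
30 seated pred [288.1 218.2  10.2  24.5] 10mm up [287.8 214.4]
90 seated pred [312.3 215.5   9.8  24.4] 10mm up [312.1 211.7]
wrist [(0.77, [177.4, 222.1, 47.2, 50.8]), (0.74, [393.4, 224.4, 57.3, 63.6]), (0.67, [282.5, 229.5, 40.8, 78.7]), (0.63, [497.2, 230.2, 56.2, 73.3])]
-90 seated pred [510.8 245.6  85.9 107.3] 10mm up [519.3 261. ]
-30 seated pred [401.6 246.9  66.3 111.1] 10mm up [406.5 263. ]
30 seated pred [285.2 247.2  42.6 112.5] 10mm up [285.3 263.6]
90 seated pred [168.9 246.6  65.8 111.3] 10mm up [164.1 262.8]
```

Emit:
servo_tool(increments=[[0.0, 0.0008, 0, 0.0013, 0], [0.0, 0.0008, 0, 0.0013, 0], [0.0, 0, 0, 0, 0]])

```text
t: 19.27
ee_pos: [549.6, 50.3, 133.7]
tcp_rot: [3.11, 0.441, -0.003]
ft_force: [-14.2, -3.3, 24.1]
grip_width: 17.3
grip_force: 30.0
```

Emit:
servo_tool(increments=[[0.0, -0.0005, 0, -0.0008, 0], [0.03, 0, 0, 0, 0], [0.03, 0, 0, 0, 0], [0.03, 0, 0, 0, 0], [0.03, 0, 0, 0, 0], [0.03, 0, 0, -0.01, 0], [0.03, 0, 0, -0.02, 0], [0.03, 0, 0, -0.03, 0], [0.03, 0, 0, -0.04, 0], [0.03, 0, 0, 0, 0], [0.03, 0, 0, 0, 0]])

```text
t: 20.18
ee_pos: [550.9, 50.4, 236.5]
tcp_rot: [3.11, 0.441, 0.008]
ft_force: [-0.4, 0.7, 0.1]
grip_width: 29.9
grip_force: 0.0
```

```bash
python3 seat.py .55 scene wrist; python3 - <<'E'
from st import *
import glob
# target: fingertip in front of the pull, tool yaw aligned
for phi in np.linspace(.55,-.1,6):
    b=binpts(622,39.4,.28,[[-60,0,115]],phi)[0]; print(round(phi,2),b.round(1),(M.T@(b-ee)).round(1))
E
```

```text
[550.9  50.4 236.5] 0.282 29.865123685590678 [-0.4  0.7  0.1]
scene [(0.69, [288.8, 217.4, 8.1, 24.5]), (0.65, [311.6, 217.1, 10.1, 18.7]), (0.58, [263.4, 222.2, 11.5, 21.8]), (0.52, [236.2, 225.9, 13.1, 23.8])]
-90 seated pred [238.9 223.8  11.4  24.8] 10mm up [238.4 220. ]
-30 seated pred [263.6 221.   10.8  24.7] 10mm up [263.2 217.2]
30 seated pred [288.1 218.2  10.2  24.5] 10mm up [287.8 214.4]
90 seated pred [312.3 215.5   9.8  24.4] 10mm up [312.1 211.7]
wrist [(0.95, [431.0, 203.1, 47.8, 68.4]), (0.76, [284.0, 203.1, 29.2, 63.9]), (0.63, [356.5, 203.3, 38.8, 64.2]), (0.58, [212.8, 204.7, 32.8, 68.3])]
-90 seated pred [432.3 202.7  47.1  67.3] 10mm up [436.2 211.7]
-30 seated pred [359.1 202.6  37.1  68.2] 10mm up [361.2 211.7]
30 seated pred [284.7 202.4  28.3  68.5] 10mm up [284.7 211.6]
90 seated pred [210.3 202.3  36.9  68.2] 10mm up [208.3 211.5]
0.55 [515.1   8.7 106.7] [-43.8  30.6 126. ]
0.42 [524.3  11.3 120.5] [-34.3  30.7 112.2]
0.29 [535.1  14.4 133. ] [-23.   30.7  99.6]
0.16 [547.5  18.  144. ] [-10.2  30.7  88.7]
0.03 [561.   21.9 153.1] [ 3.9 30.7 79.5]
-0.1 [575.7  26.1 160.4] [19.1 30.7 72.2]
```

All four stirrers are seated, with the boxes within about 2 px of the seated prediction. Next I close the fingers and go down in front of the pull.

Emit:
servo_tool(increments=[[0.0, -0.0293, 0.0102, 0, 0], [0.0, -0.0293, 0.0102, 0, 0], [0.0, -0.0293, 0.0103, 0, 0], [0.0, 0, 0, 0, 0], [0.0, 0, 0, 0.03, 0], [0.0, 0, 0, 0.035, 0], [0.0, 0, 0, 0.035, 0], [0.0, 0, 0, 0.035, 0], [0.0, 0, 0, 0.005, 0], [0.0, 0, 0, 0, 0], [0.0, 0, 0, 0, 0]])

```text
t: 21.3
ee_pos: [474.0, -3.6, 94.4]
tcp_rot: [-3.11, -0.441, 0.001]
ft_force: [-0.4, 0.1, 0.4]
grip_width: 0.5
grip_force: 0.0
```

```bash
cat > pull.py <<'E'
from st import *
print(o["t"],ee.round(1),o["grip_width"].round(1),o["ft_force"].round(1))
for phi in (.55,.4,.25,.1,0,-.1):
    b=binpts(622,39.4,.28,[[-60,0,115]],phi)[0]; print(round(phi,2),(M.T@(b-ee)-[22,0,-10]).round(1))
E
python3 pull.py
```

```text
Traceback (most recent call last):
  File "pull.py", line 2, in <module>
    print(o["t"],ee.round(1),o["grip_width"].round(1),o["ft_force"].round(1))
                             ^^^^^^^^^^^^^^^^^^^^^
AttributeError: 'float' object has no attribute 'round'
```

Emit:
servo_tool(increments=[[0.0, 0.01, 0, 0, 0], [0.0, 0.011, 0, -0.0023, 0], [0.0, 0.0047, 0, -0.0069, 0], [0.0, 0.0047, 0, -0.0069, 0], [0.0, 0.0056, 0, -0.0063, 0], [0.0, 0.0056, 0, -0.0063, 0], [0.0, 0.0064, 0, -0.0055, 0], [0.0, 0.0064, 0, -0.0055, 0], [0.0, 0.007, 0, -0.0046, 0], [0.0, 0.007, 0, -0.0046, 0], [0.0, 0, 0, 0, 0], [0.0, 0, 0, 0, 0]])

```text
t: 22.3
ee_pos: [540.7, 15.7, 143.7]
tcp_rot: [3.11, 0.442, 0.004]
ft_force: [1.1, -0.1, -1.0]
grip_width: 0.7
grip_force: 0.0
```

```bash
sed -i 's/o\["grip_width"\].round(1)/o["grip_width"]/' pull.py; python3 pull.py; python3 seat.py 0.03 scene
```

```text
22.3 [540.7  15.7 143.7] 0.7469183456804837 [ 1.1 -0.1 -1. ]
0.55 [-48.7  -0.4  47. ]
0.4 [-37.4  -0.4  31.1]
0.25 [-23.9  -0.3  17.1]
0.1 [-8.5 -0.3  5.3]
0 [ 2.7 -0.3 -1.2]
-0.1 [14.5 -0.2 -6.6]
[540.7  15.7 143.7] 0.282 0.7469183456804837 [ 1.1 -0.1 -1. ]
scene [(0.65, [237.2, 239.3, 9.6, 18.7]), (0.61, [264.9, 236.3, 10.9, 20.6]), (0.59, [291.8, 232.1, 5.1, 21.2]), (0.58, [257.1, 190.2, 11.3, 17.1]), (0.51, [316.0, 232.8, 9.2, 16.3])]
-90 seated pred [239.7 238.7  11.5  21.8] 10mm up [239.2 236.1]
-30 seated pred [265.7 235.7  10.2  21.8] 10mm up [265.5 233.1]
30 seated pred [290.9 232.7  10.1  21.8] 10mm up [290.9 230.1]
90 seated pred [316.  229.7  10.3  21.8] 10mm up [316.2 227.1]
```

Emit:
servo_tool(increments=[[0.0, 0.006, 0, -0.003, 0], [0.0, 0.006, 0, -0.0026, 0], [0.0, 0.002, 0, -0.001, 0], [0.0, 0, 0, 0, 0], [0.0, 0, 0, 0, 0]])

```text
t: 22.82
ee_pos: [553.1, 19.3, 149.2]
tcp_rot: [3.11, 0.441, 0.0]
ft_force: [-0.3, -0.6, -0.3]
grip_width: 0.4
grip_force: 0.0
```

```bash
python3 pull.py; python3 seat.py -0.1 scene
```

```text
22.8167 [553.1  19.3 149.2] 0.4492314556492146 [-0.3 -0.6 -0.3]
0.55 [-61.5  -0.3  52.5]
0.4 [-50.2  -0.3  36.6]
0.25 [-36.8  -0.2  22.6]
0.1 [-21.4  -0.2  10.7]
0 [-10.2  -0.2   4.2]
-0.1 [ 1.6 -0.2 -1.2]
[553.1  19.3 149.2] 0.282 0.4492314556492146 [-0.3 -0.6 -0.3]
scene [(0.72, [239.6, 245.9, 14.6, 16.9]), (0.67, [264.7, 242.1, 12.0, 18.5]), (0.43, [292.4, 237.3, 6.7, 15.2]), (0.42, [317.1, 237.1, 9.1, 15.9])]
-90 seated pred [240.1 244.2  11.4  19.7] 10mm up [239.7 242.1]
-30 seated pred [266.2 241.1  10.3  19.7] 10mm up [266.1 239. ]
30 seated pred [291.6 238.   10.2  19.8] 10mm up [291.8 235.9]
90 seated pred [317.2 235.   11.1  19.8] 10mm up [317.5 232.8]
```

Force is near zero, so I push gently until the stop is felt.

Emit:
servo_tool(increments=[[0.0, 0.0015, 0, 0, 0], [0.0, 0.0015, 0, 0, 0], [0.0, 0, 0, 0, 0]])

```text
t: 23.17
ee_pos: [554.8, 20.0, 148.8]
tcp_rot: [3.11, 0.441, -0.004]
ft_force: [-6.5, -2.1, 4.7]
grip_width: 0.6
grip_force: 3.6
```

Emit:
servo_tool(increments=[[0.0, 0.001, 0, 0, 0], [0.0, 0.001, 0, 0, 0], [0.0, 0, 0, 0, 0]])

```text
t: 23.42
ee_pos: [555.0, 20.1, 148.6]
tcp_rot: [3.11, 0.442, -0.01]
ft_force: [-19.1, -8.2, 14.3]
grip_width: 0.4
grip_force: 10.5
```

The force rose with almost no travel, so the bin is at its stop. Backing off.

Emit:
servo_tool(increments=[[0.0, -0.003, 0, 0, 0], [0.0, -0.01, 0, 0, 0], [0.0, -0.03, 0, 0, 0], [0.0, -0.03, 0, 0, 0], [0.0, -0.03, 0, -0.02, 0], [0.0, 0, 0, -0.04, 0], [0.0, 0, 0, -0.04, 0], [0.0, 0, 0, 0, 0], [0.0, 0, 0, 0, 0], [0.0, 0, 0, 0, 0]])

```text
t: 24.25
ee_pos: [458.2, -8.0, 248.9]
tcp_rot: [3.11, 0.441, 0.001]
ft_force: [-0.5, 0.4, -0.1]
grip_width: 0.4
grip_force: 0.0
```

```bash
python3 seat.py -0.1 scene wrist; python3 - <<'E'
from st import *
s=imaging.camera_info("scene")
for ph in(-.1,-.05,0): print(ph,[bb.round(1).tolist() for bb in (box(binpts(622,39.4,.28,BODY+[0,y,85],ph),i)[:2] for y in(-90,90))])
for l in("jar","sugar_bowl","tea_glass","teapot","saucer0","saucer1","spoon"):
    print(l,[np.round(d["bbox"]).tolist() for d in imaging.outline_of("scene",l)[:1]])
E
```

```text
[458.2  -8.  248.9] 0.282 0.3946774759718896 [-0.5  0.4 -0.1]
scene [(0.5, [238.9, 246.8, 13.4, 14.2]), (0.48, [263.6, 241.1, 11.7, 18.5]), (0.44, [291.9, 236.4, 10.6, 20.1]), (0.41, [315.6, 236.9, 6.5, 15.1])]
-90 seated pred [240.1 244.2  11.4  19.7] 10mm up [239.7 242.1]
-30 seated pred [266.2 241.1  10.3  19.7] 10mm up [266.1 239. ]
30 seated pred [291.6 238.   10.2  19.8] 10mm up [291.8 235.9]
90 seated pred [317.2 235.   11.1  19.8] 10mm up [317.5 232.8]
wrist [(0.38, [180.5, 206.4, 51.0, 110.4])]
-90 seated pred [413.1 -38.4  57.6  71.8] 10mm up [418.6 -46.3]
-30 seated pred [327.7 -42.   40.2  74.7] 10mm up [329.7 -50.5]
30 seated pred [241.2 -42.2  39.8  74.8] 10mm up [239.3 -50.8]
90 seated pred [155.7 -39.   57.3  72. ] 10mm up [150.3 -47.1]
-0.1 [[413.1, -40.3], [155.7, -41.0]]
-0.05 [[413.1, -32.1], [155.7, -32.8]]
0 [[412.8, -23.7], [155.9, -24.3]]
jar [[160.0, 266.0, 42.0, 46.0]]
sugar_bowl [[264.0, 182.0, 31.0, 29.0]]
tea_glass [[108.0, 194.0, 41.0, 34.0]]
teapot [[464.0, 215.0, 51.0, 64.0]]
saucer0 [[451.0, 279.0, 53.0, 47.0]]
saucer1 [[451.0, 279.0, 53.0, 47.0]]
spoon [[314.0, 200.0, 17.0, 40.0]]
```

```bash
python3 -c "
from cell import ticket; print(ticket.close_job())"
```

```text
the job is handed in; nothing more can be done
None
```

The job is handed in: both spare stirrers are seated in pockets 2 and 3, and the bin is pushed shut with all four in it, at about 24 s of the 72 s. It stayed shut after the arm backed off, and the last camera check showed nothing on the table out of place. No verdict came back.

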